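# Tighten the bench press with a tommy bar

## Task

Tighten the small screw press on its wooden block: take the steel bar from its holder, put it into a socket of the jack's collar and push the collar round anticlockwise (seen from above), moving the bar back to another socket whenever it comes near the beam, until the block is snug under the beam. Stop when the sideways push on the bar has risen about 4 N above what the free-running collar needs: tight, but not crushed. Then put the bar back upright in its holder; turn the collar only with the bar, and leave the other things alone.

Things in the scene. Friction and masses are not known exactly. Their poses are not given: they have to be found in the camera images.
- frame: dark steel press frame, fixed: base plate 150 x 250 x 12 mm with two 22 mm round columns at its local y = +-105 mm, up to 146 mm high. Origin: centre of the base plate's underside, z up, y along the beam. The screw axis passes through the origin.
- beam: fixed rough steel cross-beam over the screw axis, 36 mm wide (local x), 250 mm long (local y), roughly 20 mm thick. Origin: centre of its top, 134 to 137 mm over the bench (differs each time). It bars the bar's way: a bar in a socket can travel about 60 degrees to either side of the frame's local -x direction (the robot's side) before bar or fingers meet the beam.
- jack: screw jack body under the collar, fixed on the base plate, 80 mm across. Origin: centre of its underside, on the vertical screw axis, 12 mm over the bench. Turning the collar anticlockwise (from above) lifts the ram 36 mm per full turn; about 120 to 150 degrees bring the block to the beam, more than one stroke allows. The collar itself stays at its height.
- collar: steel collar turning on the jack about the vertical screw axis. Origin on the axis at its underside, 40 mm over the bench; z up. Eight upright round sockets ring it, centres 52 mm from the axis, at 0, 45, 90 ... 315 degrees from its own x axis; bore 15 mm, outside 25 mm, mouth 26 mm and floor 4 mm over this origin. Its friction takes about 7 N of sideways push on the bar.
- block: rough wooden block 40 x 50 mm, roughly 25 mm thick, lying loose on the ram under the beam, 0.3 kg. Origin: centre of its underside. Once it bears on the beam, the push on the bar grows by 0.11 N per N of clamping (about 1.5 N per degree of turning); the collar's friction keeps the clamping when let go. 15 to 80 N of clamping is right, above 120 N the block is crushed.
- bar: steel tommy bar, 12 mm round, 115 mm long, with a 15 mm head on its top 8 mm and a tapered foot, 0.11 kg. Origin: centre of its foot's end; z along the bar to the head. It stands upright in its holder. Grip it 65 to 95 mm from the foot, so that fingers stay above the sockets and the gripper above the beam.
- holder: fixed wooden block 60 x 60 x 40 mm with one upright round hole of 17 mm, 30 mm deep, in its middle. Origin: centre of its underside; the foot of the standing bar is 10 mm above it.
- tape_black: roll of black tape, 47 mm across, 18 mm high, bystander; origin at the centre of its underside
- hex_nut_big: rusty hexagon nut, 32 x 36 x 16 mm, bystander; origin at the centre of its underside
- drill_chuck: dark drill chuck lying on its side, 45 x 66 x 45 mm, bystander; origin at the centre of its underside
- ram_top (a point): centre of the top of the ram, the 44 mm round steel head that carries the block; it rises but does not turn. 74 mm over the bench at the start.
Things that resemble listed ones, but are neither listed nor needed, are in the scene too. Leave any white look-alike of the holder alone.

How it is judged (in metres and radians):
On the way, in this order (a step that is already met when the one before it is completed fails the run):
1. the bar stands in a socket of the collar (z of bar in the frame of collar between -0.005 and 0.012 m and horizontal distance between bar and collar between 0.045 and 0.059 m), for 0.1 s.
2. after a first stroke that raised the block by at least 3 mm the bar is drawn out of the socket (z of block in the frame of jack above 0.065 m and z of bar in the frame of collar above 0.027 m), for 0.1 s.
3. with the bar in a socket again the block is clamped against the beam with at least 15 N (z of bar in the frame of collar below 0.012 m and horizontal distance between bar and collar between 0.045 and 0.059 m and contact force between block and beam above 15 N), for 0.1 s.
At the end, for the whole second after the job is handed in: The block is clamped between ram and beam with 15 to 80 N, within 15 mm of the screw axis; the bar stands upright at the bottom of the holder's hole (foot within 6 mm of its axis and 15 mm of the bench, tilt under 0.15 rad), at rest and released (contact force between block and beam between 15 and 80 N and horizontal distance between block and jack below 0.015 m and horizontal distance between bar and holder below 0.006 m and z of bar in the frame of holder below 0.015 m and angle between bar's own z axis and vertical below 0.15 rad and linear speed of bar below 0.02 m/s); the robot touches nothing.
It fails at once if the block is crushed: more than 120 N between block and beam (contact force between block and beam above 120 N).
It fails at once if the bar is forced: more than 45 N between bar and collar (contact force between bar and collar above 45 N).
It fails at once if the fingers push the collar themselves (over 5 N) (contact force between the fingers and collar above 5 N).
It fails at once if the fingers push the block (over 3 N) (contact force between the fingers and block above 3 N).
It fails at once if a bystander is moved more than 20 mm (distance of any of tape_black, hex_nut_big, drill_chuck from where it was at the start of the episode above 0.02 m).
It also fails if it takes over 72 s, if anything falls off the work surface, if the arm or the gripper's body presses on something with over 40 N, if the wrist force passes 120 N, or if a joint passes its speed limit or range.

## Robot

A 6-joint arm with a two-finger parallel gripper is mounted at the origin on a cart in front of the work surface, level with it; the furniture and walls round the work are solid. World frame = base frame: x ahead of the robot, y to its left, z up, the work surface at z = 0. Lengths are in m, angles in degrees, forces in N, time in s.
With the tool pointing down it reaches from about 0.375 to 0.825 m from the base axis. Payload 5.5 kg.
Tool frame: the origin (TCP) lies on the centre line of the jaws, within the pads' length; the fingertips stand 14 mm ahead of it and the grasp point (between the pads) lies 5 mm behind it; z points along the fingers, y is the line along which they close (so a half turn about z gives the same grasp; the last joint's range is limited). The gripper opens to 85 mm and grips with 20 to 120 N. Pads are 22 mm wide; open, the fingers measure 114 mm over their backs; the gripper's body (76 mm by 85 mm) begins 54 mm behind the grasp point. The pads swing forward as they close: fully open they stand 13 mm farther back than shut.
Start: joints at [-66.52, 17.962, -2.699, 69.339, 0, 90], TCP at [0.239, -0.55, 0.245] pointing down, gripper open.
Joint ranges: [-152.73, 152.73], [-39.44, 99.34], [-58.76, 71.6], [-118.89, 123.64], [-81.53, 83.1], [-180, 180]. Speed limits (degrees/s): [136.94, 136.94, 172.46, 180, 180, 180].

## Interface

Orientations are given as [roll, pitch, yaw] about the fixed x, y, z axes, in that order (R = Rz(yaw) Ry(pitch) Rx(roll)).
In Python, from plant import state, viewer, sign_off, spotter gives the robot as it stands.
- The arm moves only by the shell command python3 -m jog 'ROWS'. ROWS is JSON, a list of rows, each a list of 3 entries, a list of its own where there are three numbers: the closure in counts, from 0 (fully open) to 255 (shut), then the shift along the world's x, y, z in cm, then the turn, a rotation vector about the world's x, y, z in rad. In form: [[gripper, [x, y, z], [ax, ay, az]], ...]. A call has 1 to 20 rows; each row is the pose to reach, as a shift and turn from the pose commanded when the call began; what a row does not reach only later rows make up. A row lasts 1/12 s, in which the tool goes at most 41.7 mm and 7.16 degrees, less where a joint would pass 70% of its speed; a pose out of reach is approached as far as the arm can. A call with a gripper value outside its range is refused whole. The fingers move at their own pace and stop on an object; the grip force is fixed at half the most. Time passes only in rows, so rows that repeat a pose let the fingers close. It gives the time, the measured TCP pose, the force, the opening and the grip force at its end, in the units of the state.
- state(): the state, without advancing time (a new reading comes with each control period).
- viewer.capture(name): name is "scene" or "side" or "wrist"; returns the picture (384x512x3 uint8, blue, green, red); there is no depth.
- viewer.camera_params(name): a dict with "intrinsics" (3x3 intrinsics, pixels), "R" (3x3) and "t" (3): a world point X has camera coordinates R X + t. Camera axes: x right, y down, z forward; pixel columns grow to the right and rows downward; lengths in m; the calibration is good to about 2 mm. The wrist camera is an equidistant fisheye: a pixel r from the principal point sees the ray r / f radians off the axis. A picture is of the moment at which its call begins: read the wrist's pose just before it. camera_params takes no time and is no camera call; for the wrist camera it gives the pose at the moment of the call.
- sign_off(): hands the job in; it is judged then, once.
Trained networks look in the newest picture that a camera, given by its name, has taken for a name from the list of things; names that differ only in an ending like _2 or _b are one class to them, and where a whole thing is asked for, a point or a joint stands for the part that bears it (a point fixed in the world has none). Each returns a list of dicts, best first, with "score" (0 to 1); they miss things now and then, are a little off and sometimes report something else, mostly with a low value. They report only what shows in the picture. A call takes as long as a camera call. They do not tell look-alikes from the thing itself.
- spotter.recognise(thing, camera): "bbox" ([left, top, width, height] in pixels, round what is visible of it).
The state is a dict: "t": time; "joints": joint angles; "dq": joint speeds; "joint_torque": joint torques, N m; "tcp_pos": TCP position; "ee_rot": TCP orientation; "ft_force": force on the tool from outside, world axes, zero at the start; "ft_torque": the same for the moment, N m; "width": finger opening in m; "gripper_force": force on a finger pad.
Only numpy, scipy, OpenCV 4.12 (cv2) and the standard library are available. Lean on these libraries where they do the work, as an engineer would, in place of code of your own. Each camera call takes 0.05 s, during which the arm holds its last target. There are 200 camera calls.

## Working session

There is one attempt and no reset: what is moved stays moved. The work goes in short steps, Python scripts to look and compute and a shell command to move; the robot and the scene stay as the last step left them, time stands still between calls to the robot, and variables do not carry over. Pictures are saved under pics/ and viewed, at most 10 in all, crops included, and the job is handed in when it is done.

```bash
mkdir -p pics; ls; cat > h.py <<'E'
import numpy as np, cv2
from plant import state, viewer, sign_off, spotter
def ray(cam,u,v,P=None):
    P=P or viewer.camera_params(cam); K=np.array(P['intrinsics']);R=np.array(P['R']);t=np.array(P['t'])
    x=(u-K[0,2])/K[0,0];y=(v-K[1,2])/K[1,1]
    if cam=='wrist':
        r=np.hypot(x,y); s=np.sin(r)/r if r>1e-9 else 1; d=np.array([x*s,y*s,np.cos(r)])
    else: d=np.array([x,y,1.])
    return -R.T@t, R.T@d
def at_z(cam,u,v,z,P=None):
    c,d=ray(cam,u,v,P); return c+d*(z-c[2])/d[2]
def proj(cam,X,P=None):
    P=P or viewer.camera_params(cam); K=np.array(P['intrinsics']);c=np.array(P['R'])@X+np.array(P['t'])
    if cam=='wrist':
        r=np.hypot(c[0],c[1]);th=np.arctan2(r,c[2]);c=np.array([c[0]/r*th,c[1]/r*th,1])
    else: c=c/c[2]
    return np.array([K[0,0]*c[0]+K[0,2],K[1,1]*c[1]+K[1,2]])
E
python3 - <<'E'
from h import *
s=state();print({k:np.round(v,3) for k,v in s.items()})
ims={}
for c in ('scene','side','wrist'):
    ims[c]=viewer.capture(c); 
    cp=viewer.camera_params(c); print(c,np.round(cp['intrinsics'],1).tolist(),np.round(-np.array(cp['R']).T@cp['t'],3))
    for th in ('bar','holder','collar','frame','beam','block','jack'):
        print(c,th,[(np.round(d['bbox']).tolist(),round(d['score'],2)) for d in spotter.recognise(th,c)[:3]])
    cv2.imwrite(f'pics/{c}0.png',ims[c])
cv2.imwrite('pics/both0.png',np.hstack([cv2.resize(ims['scene'],(400,300)),cv2.resize(ims['side'],(400,300))]))
E
```

```text
pics
{'t': np.float64(0.0), 'joints': array([-6.6522e+01,  1.8003e+01, -2.7530e+00,  6.9340e+01,  1.0000e-03,
        8.9999e+01]), 'dq': array([ 0.062, -0.013, -0.081, -0.017,  0.031, -0.012]), 'joint_torque': array([-1.0000e-03, -5.3960e+01,  3.3975e+01,  1.9000e-02, -0.0000e+00,
       -0.0000e+00]), 'tcp_pos': array([ 0.239, -0.55 ,  0.244]), 'ee_rot': array([-1.79904e+02, -1.00000e-03,  2.34790e+01]), 'ft_force': array([-0.146, -0.429, -1.282]), 'ft_torque': array([-0.019,  0.035, -0.034]), 'gripper_force': np.float64(0.0), 'width': np.float64(0.085)}
scene [[426.5, 0.0, 248.7], [0.0, 426.5, 193.8], [0.0, 0.0, 1.0]] [1.366 0.424 0.933]
scene bar []
scene holder [([186.0, 150.0, 23.0, 21.0], 0.72), ([161.0, 170.0, 29.0, 23.0], 0.71)]
scene collar [([238.0, 186.0, 42.0, 31.0], 0.6)]
scene frame [([212.0, 158.0, 98.0, 86.0], 0.69)]
scene beam [([222.0, 160.0, 80.0, 46.0], 0.58)]
scene block [([251.0, 184.0, 20.0, 14.0], 0.52)]
scene jack [([238.0, 184.0, 46.0, 34.0], 0.63), ([240.0, 188.0, 43.0, 29.0], 0.37)]
side [[460.7, 0.0, 256.7], [0.0, 460.7, 183.8], [0.0, 0.0, 1.0]] [ 0.541 -0.901  0.817]
side bar [([251.0, 249.0, 7.0, 31.0], 0.67)]
side holder [([191.0, 266.0, 28.0, 35.0], 0.67), ([241.0, 266.0, 26.0, 38.0], 0.59)]
side collar [([218.0, 176.0, 48.0, 33.0], 0.74), ([214.0, 172.0, 51.0, 41.0], 0.32)]
side frame [([206.0, 136.0, 66.0, 104.0], 0.94)]
side beam [([227.0, 142.0, 25.0, 65.0], 0.59), ([208.0, 135.0, 64.0, 105.0], 0.55)]
side block [([243.0, 170.0, 8.0, 22.0], 0.38)]
side jack [([215.0, 174.0, 51.0, 40.0], 0.76)]
wrist [[297.3, 0.0, 254.7], [0.0, 297.3, 185.0], [0.0, 0.0, 1.0]] [ 0.308 -0.521  0.373]
wrist bar []
wrist holder []
wrist collar []
wrist frame []
wrist beam []
wrist block []
wrist jack []
```

```bash
python3 - <<'E'
from h import *
a=cv2.imread('pics/scene0.png');b=cv2.imread('pics/side0.png')
A=cv2.resize(a[130:260,140:330],None,fx=3,fy=3,interpolation=cv2.INTER_CUBIC)
B=cv2.resize(b[125:315,175:285],None,fx=2.05,fy=2.05,interpolation=cv2.INTER_CUBIC)
print(A.shape,B.shape)
C=np.zeros((400,800,3),np.uint8);C[:390,:570]=A;C[:390,572:572+226]=B[:390,:226];cv2.imwrite('pics/c1.png',C)
for p in [(254,253),(255,263)]:
  for z in (.125,.04): print(p,z,at_z('side',*p,z))
for p in [(205,275),(254,275)]: print('holder side',at_z('side',*p,.04))
for p in [(197,155),(175,176)]: print('holder scene',at_z('scene',*p,.04))
print('beam scene',at_z('scene',262,177,.135),'side',at_z('side',239,165,.135))
E
```

```text
(390, 570, 3) (389, 225, 3)Traceback (most recent call last):
  File "<stdin>", line 6, in <module>
ValueError: could not broadcast input array from shape (389,225,3) into shape (390,226,3)
```

View pics/both0.png

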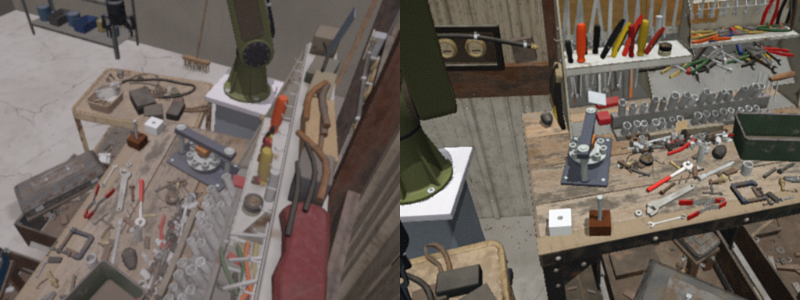

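The scene view (left) shows the brown holder with the bar at about full-res (175,165), and the white look-alike at (197,160). In the side view they are at (254,270) and (205,283). The press is at about (260,190) in scene and (240,180) in side.

```bash
python3 - <<'E'
from h import *
a=cv2.imread('pics/scene0.png');b=cv2.imread('pics/side0.png')
A=cv2.resize(a[130:260,140:330],(570,390),interpolation=cv2.INTER_CUBIC)
B=cv2.resize(b[125:315,180:280],(205,390),interpolation=cv2.INTER_CUBIC)
cv2.imwrite('pics/c1.png',np.hstack([A,B]))
for p in [(254,251),(255,263)]:
  for z in (.125,.04): print(p,z,at_z('side',*p,z))
for p in [(205,272),(254,274)]: print('holder side',at_z('side',*p,.04))
for p in [(197,155),(175,176)]: print('holder scene',at_z('scene',*p,.04))
print('beam scene',at_z('scene',262,177,.135),'side',at_z('side',239,165,.135))
E
```

```text
(254, 251) 0.125 [ 0.58321223 -0.24393603  0.125     ]
(254, 251) 0.04 [ 0.58839659 -0.16320366  0.04      ]
(255, 263) 0.125 [ 0.5829435  -0.27672545  0.125     ]
(255, 263) 0.04 [ 0.58809484 -0.20002097  0.04      ]
holder side [ 0.47671087 -0.21802645  0.04      ]
holder side [ 0.5836531  -0.23173861  0.04      ]
holder scene [ 0.47422797 -0.23636852  0.04      ]
holder scene [ 0.59412056 -0.24040871  0.04      ]
beam scene [0.56485147 0.0462201  0.135     ] side [0.56528118 0.04590072 0.135     ]
```

View pics/c1.png

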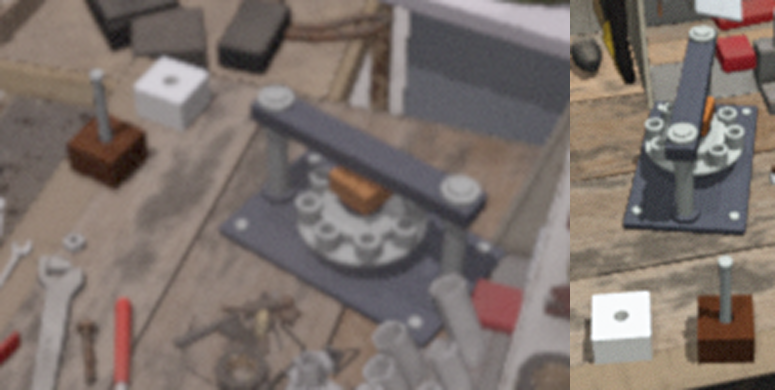

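Brown holder with the bar (scene crop ~(100,130), side crop ~(725,305)) is the one. The white block at (172,90)/(620,325) is the look-alike. Triangulating now.

```bash
cat >> h.py <<'E'
def tri(*obs):
    A=np.zeros((3,3));b=np.zeros(3);L=[]
    for o in obs:
        c,d=ray(*o);d=d/np.linalg.norm(d);M=np.eye(3)-np.outer(d,d);A+=M;b+=M@c;L.append((c,d))
    X=np.linalg.solve(A,b);return X,[float(np.linalg.norm(np.cross(X-c,d))) for c,d in L]
E
python3 - <<'E'
from h import *
S=lambda x,y:('scene',140+x/3,130+y/3)
D=lambda x,y:('side',180+(x-570)/2.05,125+y/2.0526)
for n,a,b in [('bartop',(97,74),(725,261)),('col1',(276,96),(702,33)),('col2',(460,187),(683,130)),('holderCornerRight',(146,147),(752,297))]:
    X,e=tri(S(*a),D(*b));print(n,X.round(4),np.round(e,4))
    z={'b':.125,'c':.146,'h':.04}[n[0]]; print(at_z(*S(*a),z).round(4),at_z(*D(*b),z).round(4))
E
```

```text
bartop [ 0.5871 -0.2432  0.12  ] [0.0007 0.0007]
[ 0.5927 -0.2392  0.125 ] [ 0.5863 -0.2474  0.125 ]
col1 [ 0.5988 -0.0072  0.219 ] [0.0271 0.0271]
[ 0.5593 -0.0528  0.146 ] [0.584  0.1389 0.146 ]
col2 [0.5299 0.1071 0.0416] [0.0337 0.0337]
[0.5908 0.1518 0.146 ] [ 0.5518 -0.0616  0.146 ]
holderCornerRight [ 0.6029 -0.2028  0.0357] [0.0191 0.0191]
[ 0.5855 -0.1951  0.04  ] [ 0.617  -0.2219  0.04  ]
```

```bash
python3 -m jog '[[0,[26.6,46,7.5],[0,0,-0.567]],[0,[26.6,46,7.5],[0,0,-0.567]],[0,[26.6,46,7.5],[0,0,-0.567]],[0,[26.6,46,7.5],[0,0,-0.567]],[0,[26.6,46,7.5],[0,0,-0.567]],[0,[26.6,46,7.5],[0,0,-0.567]],[0,[26.6,46,7.5],[0,0,-0.567]],[0,[26.6,46,7.5],[0,0,-0.567]],[0,[26.6,46,7.5],[0,0,-0.567]],[0,[26.6,46,7.5],[0,0,-0.567]],[0,[26.6,46,7.5],[0,0,-0.567]],[0,[26.6,46,7.5],[0,0,-0.567]],[0,[26.6,46,7.5],[0,0,-0.567]],[0,[26.6,46,7.5],[0,0,-0.567]],[0,[26.6,46,7.5],[0,0,-0.567]],[0,[26.6,46,7.5],[0,0,-0.567]],[0,[26.6,46,7.5],[0,0,-0.567]]]'
python3 - <<'E'
from h import *
import pickle
s=state();P=viewer.camera_params('wrist');im=viewer.capture('wrist');cv2.imwrite('pics/w1.png',im);pickle.dump((s,P),open('w1.pkl','wb'))
print(s['tcp_pos'],s['ee_rot'],s['ft_force'],s['dq'])
for th in ('bar','holder','collar','beam','block'):
    print(th,[(np.round(d['bbox']).tolist(),round(d['score'],2)) for d in spotter.recognise(th,'wrist')[:3]])
for n,X in [('bar',(.588,-.242,.125)),('axis',(.571,.044,.135))]: print(n,proj('wrist',np.array(X),P))
cv2.imwrite('pics/w1b.png',cv2.resize(im,(768,576),interpolation=cv2.INTER_CUBIC))
E
```

```text
t: 2.62
tcp_pos: [0.5044, -0.0912, 0.3201]
ee_rot: [180.0, 0.0, -9.1]
ft_force: [-0.5, -0.1, -0.2]
width: 0.0854
gripper_force: 0.0
[ 0.50440651 -0.09116016  0.32005457] [ 1.79980914e+02  3.86260844e-02 -9.07390268e+00] [-0.47965465 -0.09069746 -0.15108774] [-0.98285856 -0.03705004 -0.18537192 -0.03361112  0.15561797  0.11231678]
bar [([351.0, 70.0, 31.0, 11.0], 0.9)]
holder [([324.0, 56.0, 53.0, 48.0], 0.88), ([330.0, 129.0, 49.0, 50.0], 0.73), ([139.0, 1.0, 26.0, 9.0], 0.62)]
collar [([114.0, 76.0, 78.0, 95.0], 0.89)]
beam [([42.0, 113.0, 195.0, 41.0], 0.71)]
block [([115.0, 78.0, 80.0, 93.0], 0.74), ([123.0, 104.0, 32.0, 14.0], 0.57)]
bar [374.55715234  74.73826095]
axis [125.48767486 129.77168988]
```

View pics/w1b.png

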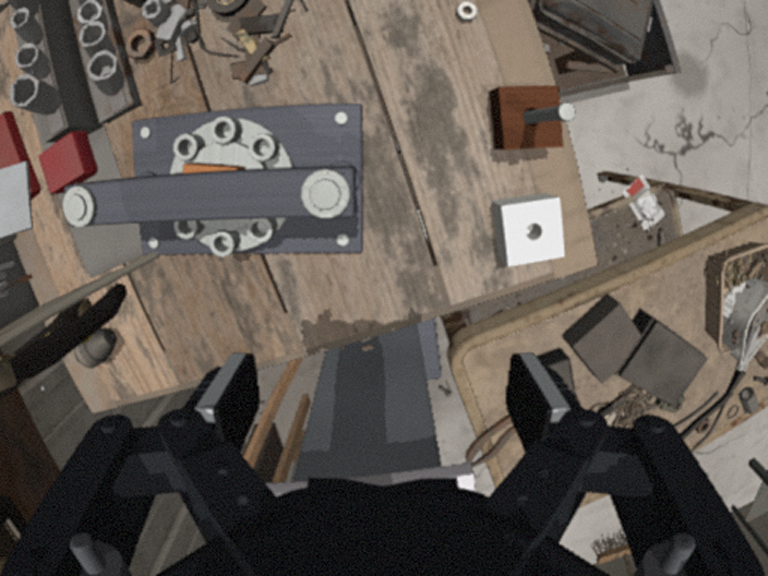

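The wrist view (2x1.5 scale) shows the bar head at (566,111), the brown holder at (527,117), the white look-alike at (530,230), the column tops at (79,206)/(325,193), and near sockets at about (186,226), (222,243), (260,229).

```bash
python3 - <<'E'
from h import *
import pickle
s,P=pickle.load(open('w1.pkl','rb'))
def W(x,y,z): return at_z('wrist',x/1.5,y/1.5,z,P)
print('bar',W(566,111,.125).round(4))
h=[W(*p,.04) for p in ((492,88),(559,86),(562,147),(497,150))];print('holder corners',np.round(h,4).tolist(),np.mean(h,0).round(4))
c1,c2=W(79,206,.146),W(325,193,.146);print('cols',c1,c2,np.linalg.norm(c1-c2),(c1+c2)/2,np.degrees(np.arctan2(*(c1-c2)[[1,0]]))-90)
b=[W(*p,.012) for p in ((146,132),(341,118),(153,244),(342,240))];print('bolts',np.round(b,4).tolist(),np.mean(b,0))
S=np.array([W(*p,.066) for p in ((185,147),(224,130),(263,147),(222,243),(260,229),(187,226))])
m=np.mean(S[[0,1,2,3,4,5]],0)
A=np.c_[2*S[:,:2],np.ones(len(S))];q=np.linalg.lstsq(A,(S[:,:2]**2).sum(1),rcond=None)[0];c=q[:2];print('centre',c,np.sqrt(q[2]+c@c))
for p in S: d=p[:2]-c;print(p.round(4),np.hypot(*d).round(4),np.degrees(np.arctan2(d[1],d[0])).round(1))
E
```

```text
bar [ 0.5886 -0.2456  0.125 ]
holder corners [[0.6184, -0.2122, 0.04], [0.6158, -0.2791, 0.04], [0.5568, -0.2743, 0.04], [0.5602, -0.2086, 0.04]] [ 0.5878 -0.2435  0.04  ]
cols [0.5851673  0.14150718 0.146     ] [ 0.55305745 -0.06059348  0.146     ] 0.2046355827094597 [0.56911237 0.04045685 0.146     ] -9.027720989634133
bolts [[0.6449, 0.1377, 0.012], [0.6115, -0.0695, 0.012], [0.5244, 0.1589, 0.012], [0.492, -0.0498, 0.012]] [0.56821523 0.04435806 0.012     ]
centre [0.56908579 0.04174722] 0.05161589105822624
[0.6126 0.0702 0.066 ] 0.052 33.2
[0.6187 0.0298 0.066 ] 0.051 -13.5
[ 0.5959 -0.0027  0.066 ] 0.0519 -58.9
[0.519  0.0538 0.066 ] 0.0516 166.5
[0.5251 0.0147 0.066 ] 0.0517 -148.4
[0.541 0.085 0.066] 0.0515 123.0
```

```bash
python3 -m jog '[[0,[8.3,-15.5,-10],[0,0,0]],[0,[8.3,-15.5,-10],[0,0,0]],[0,[8.3,-15.5,-10],[0,0,0]],[0,[8.3,-15.5,-10],[0,0,0]],[0,[8.3,-15.5,-10],[0,0,0]],[0,[8.3,-15.5,-10],[0,0,0]],[0,[8.3,-15.5,-10],[0,0,0]]]'
python3 - <<'E'
from h import *
s=state();P=viewer.camera_params('wrist');im=viewer.capture('wrist')
print(s['tcp_pos'],s['ee_rot'])
print([(np.round(d['bbox']).tolist(),round(d['score'],2)) for th in('bar','holder') for d in spotter.recognise(th,'wrist')[:3]])
print(proj('wrist',np.array([.5886,-.245,.125]),P),proj('wrist',np.array([.588,-.244,.04]),P))
cv2.imwrite('pics/w2.png',cv2.resize(im[100:384,100:412],(780,710))[:600])
import pickle;pickle.dump((s,P),open('w2.pkl','wb'))
E
```

```text
t: 3.5
tcp_pos: [0.5871, -0.2465, 0.218]
ee_rot: [-179.9, 0.2, -9.2]
ft_force: [-0.6, -0.1, 0.2]
width: 0.0853
gripper_force: 0.0
[ 0.58708688 -0.24654562  0.21804245] [-179.93590724    0.20979644   -9.16150618]
[([246.0, 164.0, 15.0, 33.0], 0.72), ([231.0, 220.0, 59.0, 60.0], 0.87), ([221.0, 132.0, 64.0, 68.0], 0.58)]
[251.44249893 192.74270104] [251.44617505 167.65410964]
```

View pics/w2.png

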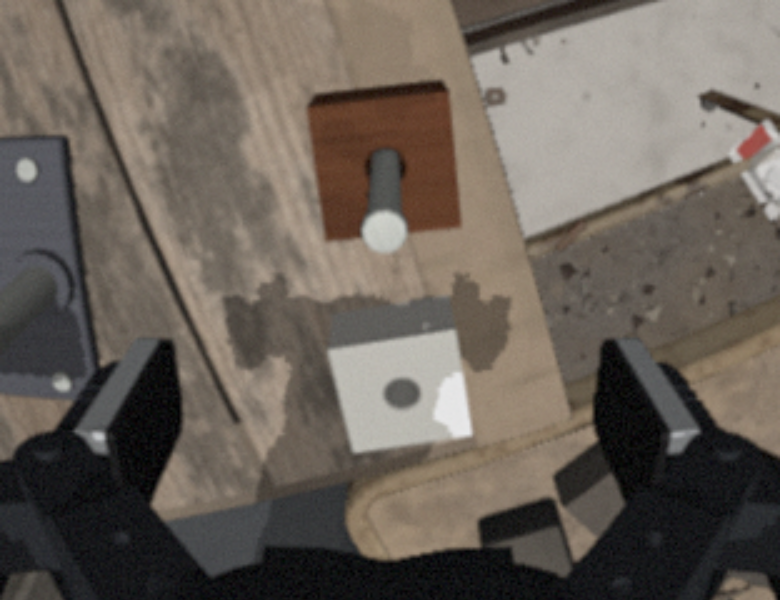

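The bar head is at (254,192) and the hole at (254,168) in full-res pixels. That puts both at about (0.588,-0.2465), upright and centred.

```bash
python3 -m jog '[[0,[0,-0.15,-4],[0,0,0]],[0,[0,-0.15,-8],[0,0,0]],[0,[0,-0.15,-11],[0,0,0]],[0,[0,-0.15,-13],[0,0,0]],[0,[0,-0.15,-13],[0,0,0]],[0,[0,-0.15,-13],[0,0,0]],[255,[0,-0.15,-13],[0,0,0]],[255,[0,-0.15,-13],[0,0,0]],[255,[0,-0.15,-13],[0,0,0]],[255,[0,-0.15,-13],[0,0,0]],[255,[0,-0.15,-13],[0,0,0]],[255,[0,-0.15,-13],[0,0,0]],[255,[0,-0.15,-13],[0,0,0]],[255,[0,-0.15,-13],[0,0,0]],[255,[0,-0.15,-13],[0,0,0]],[255,[0,-0.15,-13],[0,0,0]]]'
```

```text
t: 4.98
tcp_pos: [0.5884, -0.2469, 0.0908]
ee_rot: [-180.0, -0.0, -9.0]
ft_force: [-0.3, 0.5, 5.1]
width: 0.0106
gripper_force: 58.3
```

```bash
python3 -m jog '[[255,[0,0,4],[0,0,0]],[255,[0,0,8],[0,0,0]],[255,[0,0,12],[0,0,0]],[255,[0,0,16],[0,0,0]],[255,[-12,34.5,16],[0,0,0]],[255,[-12,34.5,16],[0,0,0]],[255,[-12,34.5,16],[0,0,0]],[255,[-12,34.5,16],[0,0,0]],[255,[-12,34.5,16],[0,0,0]],[255,[-12,34.5,16],[0,0,0]],[255,[-12,34.5,16],[0,0,0]],[255,[-12,34.5,16],[0,0,0]],[255,[-12,34.5,16],[0,0,0]],[255,[-12,34.5,16],[0,0,0]],[255,[-12,34.5,16],[0,0,0]],[255,[-12,34.5,16],[0,0,0]],[255,[-12,34.5,16],[0,0,0]]]'
python3 - <<'E'
from h import *
s=state();P=viewer.camera_params('wrist');im=viewer.capture('wrist')
print(s['tcp_pos'],s['ee_rot'],s['dq'].__class__,np.abs(s['dq']).max(),s['width'])
import pickle;pickle.dump((s,P),open('w3.pkl','wb'));cv2.imwrite('pics/w3.png',im)
t=np.array(s['tcp_pos'])
print('bar foot px',proj('wrist',t+[0,0,-.081],P),'head',proj('wrist',t+[0,0,.034],P))
for a in (121.5,166.5,211.5):
    r=np.radians(a);X=np.array([.569+.052*np.cos(r),.042+.052*np.sin(r),.066]);print(a,X,proj('wrist',X,P))
cv2.imwrite('pics/w3b.png',cv2.resize(im[90:290,120:386],(798,600),interpolation=cv2.INTER_CUBIC))
E
```

```text
t: 6.4
tcp_pos: [0.4581, -0.0371, 0.2503]
ee_rot: [-177.9, 0.0, -6.0]
ft_force: [0.1, -0.4, -0.8]
width: 0.0106
gripper_force: 59.3
[ 0.45814561 -0.0370673   0.25028419] [-1.77929420e+02  4.34516633e-02 -5.99564142e+00] <class 'numpy.ndarray'> 2.2905654782509504 0.010564293591401543
bar foot px [257.38226512 199.7022219 ] head [249.62071924 297.73824648]
121.5 [0.54183007 0.08633729 0.066     ] [140.98483132 105.41735282]
166.5 [0.51843676 0.05413916 0.066     ] [170.60174799 121.82478069]
211.5 [0.52466271 0.01483007 0.066     ] [204.69951112 111.22504354]
```

View pics/w3b.png

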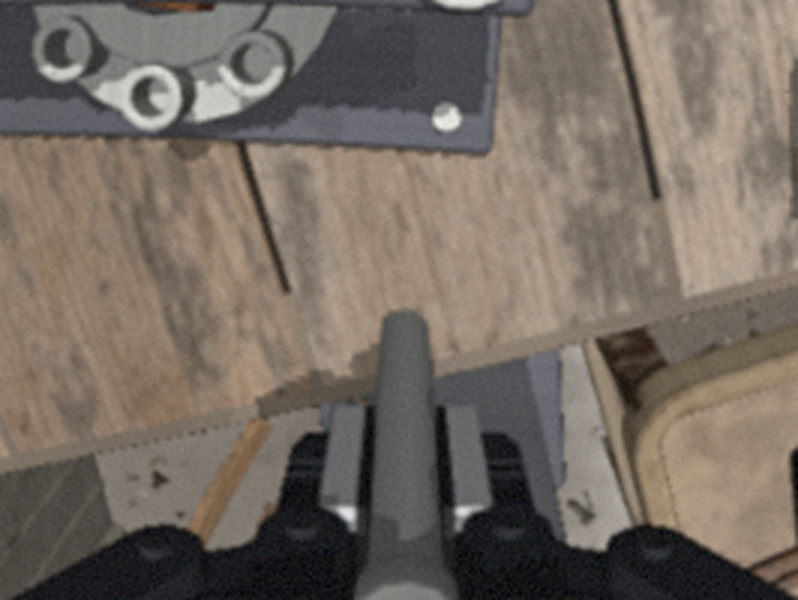

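The near sockets are seen at crop (65,48), (155,95), (253,60). The bar is upright in the jaws, with its foot at crop (405,320). The arm has not arrived yet, so I check the joints.

```bash
python3 - <<'E'
from h import *
s=state();print(np.round(s['joints'],2),np.round(s['dq'],2),s['t'])
E
python3 -m jog '[[255,[0,0,0],[0,0,0]]]'; python3 - <<'E'
from h import *
s=state();print(np.round(s['joints'],2),np.round(s['dq'],2),s['tcp_pos'])
E
```

```text
[ -6.05   2.73 -20.55  66.77   2.07 179.94] [-0.08  0.41  0.4  -0.12  0.05  0.13] 6.45
t: 6.53
tcp_pos: [0.4582, -0.037, 0.2503]
ee_rot: [-177.9, 0.0, -6.0]
ft_force: [0.6, 1.2, -1.2]
width: 0.0107
gripper_force: 59.3
[ -6.04   2.76 -20.53  66.76   2.07 179.94] [ 0.18  0.24  0.38 -0.1   0.06  0.03] [ 0.45822916 -0.0369591   0.25027222]
```

```bash
python3 -m jog '[[255,[0,0,0],[0,0,1.5]],[255,[0,0,0],[0,0,1.5]],[255,[0,0,0],[0,0,1.5]],[255,[0,0,0],[0,0,1.5]],[255,[0,0,0],[0,0,1.5]],[255,[0,0,0],[0,0,1.5]],[255,[0,0,0],[0,0,1.5]],[255,[0,0,0],[0,0,1.5]],[255,[0,0,0],[0,0,1.5]],[255,[0,0,0],[0,0,1.5]],[255,[0,0,0],[0,0,1.5]],[255,[0,0,0],[0,0,1.5]],[255,[0,0,0],[0,0,1.5]],[255,[0,0,0],[0,0,1.5]]]'; python3 - <<'E'
from h import *
s=state();print(np.round(s['joints'],2),np.round(s['dq'],2),s['tcp_pos'])
E
```

```text
t: 7.7
tcp_pos: [0.4583, -0.0367, 0.2502]
ee_rot: [-177.9, 0.1, 79.8]
ft_force: [-0.0, 0.2, -0.7]
width: 0.0108
gripper_force: 59.4
[ -4.68   4.51 -18.66  68.9    0.15  95.53] [-0.2  -0.18 -0.12  0.02  0.08  0.63] [ 0.45834634 -0.03671026  0.25022932]
```

```bash
python3 - <<'E'
from h import *
from scipy.spatial.transform import Rotation as R
s=state();n=R.from_euler('xyz',s['ee_rot'],degrees=True);print((R.from_euler('xyz',[180,0,171],degrees=True)*n.inv()).as_rotvec())
E
```

```text
[ 0.02423535 -0.03227588  1.59170486]
```

```bash
python3 -m jog '[[255,[8.3,12.3,0],[0.024,-0.032,1.592]],[255,[8.3,12.3,0],[0.024,-0.032,1.592]],[255,[8.3,12.3,0],[0.024,-0.032,1.592]],[255,[8.3,12.3,0],[0.024,-0.032,1.592]],[255,[8.3,12.3,0],[0.024,-0.032,1.592]],[255,[8.3,12.3,0],[0.024,-0.032,1.592]],[255,[8.3,12.3,0],[0.024,-0.032,1.592]],[255,[8.3,12.3,0],[0.024,-0.032,1.592]],[255,[8.3,12.3,0],[0.024,-0.032,1.592]],[255,[8.3,12.3,0],[0.024,-0.032,1.592]],[255,[8.3,12.3,0],[0.024,-0.032,1.592]],[255,[8.3,12.3,0],[0.024,-0.032,1.592]],[255,[8.3,12.3,0],[0.024,-0.032,1.592]],[255,[8.3,12.3,0],[0.024,-0.032,1.592]],[255,[8.3,12.3,0],[0.024,-0.032,1.592]],[255,[8.3,12.3,0],[0.024,-0.032,1.592]]]'
python3 - <<'E'
from h import *
s=state();P=viewer.camera_params('wrist');im=viewer.capture('wrist')
print(s['tcp_pos'],s['ee_rot'],np.round(s['joints'],1),np.abs(s['dq']).max(),s['width'])
import pickle;pickle.dump((s,P),open('w4.pkl','wb'));cv2.imwrite('pics/w4.png',im)
t=np.array(s['tcp_pos'])
print('bar foot px',proj('wrist',t+[0,0,-.081],P),'head',proj('wrist',t+[0,0,.034],P))
for a in (121.5,166.5,211.5):
    r=np.radians(a);X=np.array([.569+.052*np.cos(r),.042+.052*np.sin(r),.066]);print(a,X,proj('wrist',X,P))
cv2.imwrite('pics/w4b.png',cv2.resize(im[90:290,160:426],(798,600),interpolation=cv2.INTER_CUBIC))
E
```

```text
t: 9.03
tcp_pos: [0.5411, 0.0863, 0.2502]
ee_rot: [-180.0, 0.0, 171.0]
ft_force: [-0.5, -0.8, -1.1]
width: 0.0106
gripper_force: 59.4
[0.54111268 0.08628029 0.25023257] [-1.79979674e+02  4.35935214e-04  1.70994843e+02] [ 9.1 12.2 -9.5 68.2 -0.  18.1] 0.9182342461920815 0.010621475574653157
bar foot px [255.65122287 197.42029493] head [256.16459078 294.74544631]
121.5 [0.54183007 0.08633729 0.066     ] [255.62209983 165.89178508]
166.5 [0.51843676 0.05413916 0.066     ] [222.49899921 149.54936361]
211.5 [0.52466271 0.01483007 0.066     ] [188.5717239  161.02138221]
```

View pics/w4b.png

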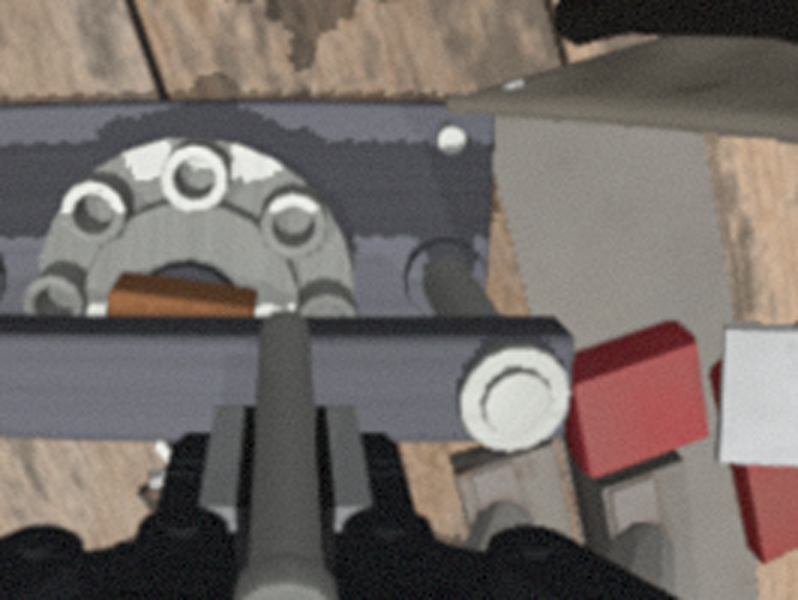

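Sockets appear at full-res (257.3,164.3), (225,149.3) and (191,159.7). These sit about 2 px to +y of my prediction. I lower to just above the mouth and compare foot and mouth directly.

```bash
python3 -m jog '[[255,[0,0.15,-4],[0,0,0]],[255,[0,0.15,-8],[0,0,0]],[255,[0,0.15,-9.6],[0,0,0]],[255,[0,0.15,-9.6],[0,0,0]],[255,[0,0.15,-9.6],[0,0,0]],[255,[0,0.15,-9.6],[0,0,0]]]'
python3 - <<'E'
from h import *
s=state();P=viewer.camera_params('wrist');im=viewer.capture('wrist')
print(s['tcp_pos'],s['ee_rot'],np.abs(s['dq']).max(),s['width'])
import pickle;pickle.dump((s,P),open('w5.pkl','wb'));cv2.imwrite('pics/w5.png',im)
t=np.array(s['tcp_pos'])
print('bar foot px',proj('wrist',t+[0,0,-.081],P))
a=.001;print('px per mm x,y',proj('wrist',t+[a,0,-.087],P)-proj('wrist',t+[0,0,-.087],P),proj('wrist',t+[0,a,-.087],P)-proj('wrist',t+[0,0,-.087],P))
cv2.imwrite('pics/w5b.png',cv2.resize(im[110:230,175:335],(800,600),interpolation=cv2.INTER_CUBIC))
E
```

```text
t: 9.58
tcp_pos: [0.5422, 0.088, 0.1558]
ee_rot: [180.0, 0.1, 171.2]
ft_force: [0.7, 0.2, -0.8]
width: 0.0108
gripper_force: 59.3
[0.54219073 0.08800659 0.1558419 ] [1.79981375e+02 1.21559725e-01 1.71166492e+02] 0.8104683677434477 0.010815886288019293
bar foot px [255.55336353 197.16476524]
px per mm x,y [0.19816557 1.2171192 ] [ 1.29122124 -0.18846408]
```

View pics/w5b.png

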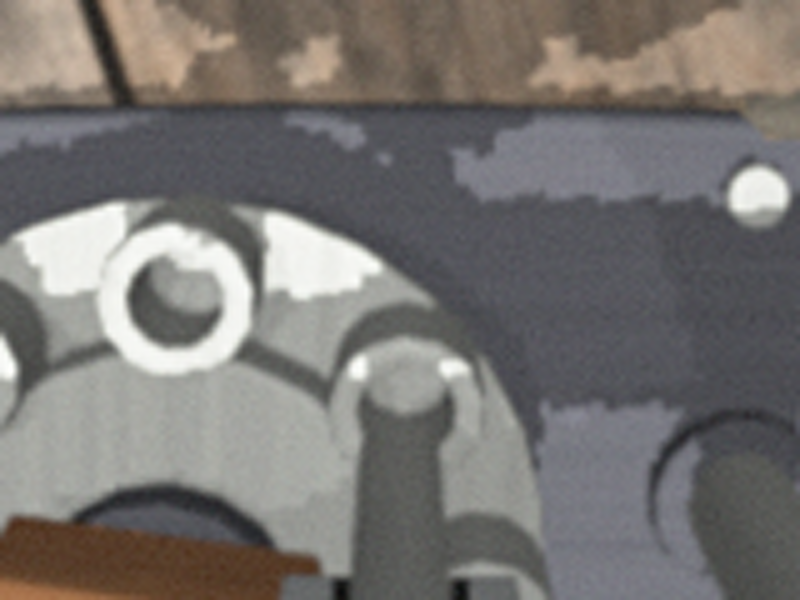

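The foot end is at crop (405,~430) and the socket mouth centre at (406,415). Allowing for the 9 mm height difference, they align within 1 mm, so I insert.

```bash
python3 -m jog '[[255,[0,0.04,-0.7],[0,0,0]],[255,[0,0.04,-1.4],[0,0,0]],[255,[0,0.04,-2.1],[0,0,0]],[255,[0,0.04,-2.7],[0,0,0]],[255,[0,0.04,-2.7],[0,0,0]],[255,[0,0.04,-2.7],[0,0,0]]]'; python3 - <<'E'
from h import *
s=state();print(s['tcp_pos'],s['ft_force'],np.round(s['joints'],1))
E
```

```text
t: 10.13
tcp_pos: [0.5405, 0.0882, 0.1267]
ee_rot: [-180.0, -0.1, 171.2]
ft_force: [-0.5, 0.6, -0.5]
width: 0.0107
gripper_force: 59.4
[0.54054997 0.08817338 0.12666263] [-0.5456252   0.620254   -0.49054325] [  9.3  16.9 -20.3  52.9  -0.   18.1]
```

```bash
python3 - <<'E'
import numpy as np
c=np.array([56.87,4.35]);p0=np.array([54.08,8.83])
r=5.25
for a in range(125,219,3):
    t=np.radians(a);print(a,np.round(c+r*np.array([np.cos(t),np.sin(t)])-p0,2).tolist(),end=' ')
E
```

```text
125 [-0.22, -0.18] 128 [-0.44, -0.34] 131 [-0.65, -0.52] 134 [-0.86, -0.7] 137 [-1.05, -0.9] 140 [-1.23, -1.11] 143 [-1.4, -1.32] 146 [-1.56, -1.54] 149 [-1.71, -1.78] 152 [-1.85, -2.02] 155 [-1.97, -2.26] 158 [-2.08, -2.51] 161 [-2.17, -2.77] 164 [-2.26, -3.03] 167 [-2.33, -3.3] 170 [-2.38, -3.57] 173 [-2.42, -3.84] 176 [-2.45, -4.11] 179 [-2.46, -4.39] 182 [-2.46, -4.66] 185 [-2.44, -4.94] 188 [-2.41, -5.21] 191 [-2.36, -5.48] 194 [-2.3, -5.75] 197 [-2.23, -6.01] 200 [-2.14, -6.28] 203 [-2.04, -6.53] 206 [-1.93, -6.78] 209 [-1.8, -7.03] 212 [-1.66, -7.26] 215 [-1.51, -7.49] 218 [-1.35, -7.71]
```

First part of the stroke, then check the force.

```bash
python3 -m jog '[[255,[-0.22,-0.18,0],[0,0,0]],[255,[-0.44,-0.34,0],[0,0,0]],[255,[-0.65,-0.52,0],[0,0,0]],[255,[-0.86,-0.7,0],[0,0,0]],[255,[-1.05,-0.9,0],[0,0,0]]]'
```

```text
t: 10.55
tcp_pos: [0.5328, 0.0816, 0.1284]
ee_rot: [179.7, 0.2, 171.3]
ft_force: [2.8, 7.5, -3.8]
width: 0.0108
gripper_force: 59.7
```

```bash
python3 -m jog '[[255,[-0.18,-0.21,0],[0,0,0]],[255,[-0.35,-0.42,0],[0,0,0]],[255,[-0.51,-0.64,0],[0,0,0]],[255,[-0.66,-0.88,0],[0,0,0]],[255,[-0.80,-1.12,0],[0,0,0]],[255,[-0.92,-1.36,0],[0,0,0]],[255,[-1.03,-1.61,0],[0,0,0]],[255,[-1.12,-1.87,0],[0,0,0]],[255,[-1.21,-2.13,0],[0,0,0]],[255,[-1.28,-2.40,0],[0,0,0]],[255,[-1.33,-2.67,0],[0,0,0]]]'
```

```text
t: 11.47
tcp_pos: [0.5182, 0.0552, 0.1284]
ee_rot: [179.6, 0.1, 171.3]
ft_force: [0.2, 9.2, -0.4]
width: 0.0108
gripper_force: 60.2
```

```bash
python3 -m jog '[[255,[-0.04,-0.27,0],[0,0,0]],[255,[-0.07,-0.54,0],[0,0,0]],[255,[-0.08,-0.82,0],[0,0,0]],[255,[-0.08,-1.09,0],[0,0,0]],[255,[-0.06,-1.37,0],[0,0,0]],[255,[-0.03,-1.64,0],[0,0,0]],[255,[0.02,-1.91,0],[0,0,0]],[255,[0.08,-2.18,0],[0,0,0]],[255,[0.15,-2.44,0],[0,0,0]],[255,[0.24,-2.71,0],[0,0,0]],[255,[0.34,-2.96,0],[0,0,0]],[255,[0.45,-3.21,0],[0,0,0]],[255,[0.58,-3.46,0],[0,0,0]],[255,[0.72,-3.69,0],[0,0,0]],[255,[0.72,-3.69,0],[0,0,0]],[255,[0.72,-3.69,0],[0,0,0]]]'; python3 - <<'E'
from h import *
s=state();print(s['tcp_pos'],s['ft_force'])
E
```

```text
t: 12.8
tcp_pos: [0.5241, 0.0179, 0.1277]
ee_rot: [179.7, -0.1, 171.3]
ft_force: [-0.5, 6.9, -0.7]
width: 0.0104
gripper_force: 60.0
[0.52413397 0.01789591 0.12767972] [-0.46424444  6.85521945 -0.71483739]
```

```bash
python3 -m jog '[[255,[-0.19,0.31,0],[0,0,0]],[255,[-0.19,0.31,0],[0,0,0]],[255,[-0.19,0.31,1.5],[0,0,0]],[255,[-0.19,0.31,3.3],[0,0,0]],[255,[-0.19,0.31,4],[0,0,0]],[255,[-0.19,0.31,4],[0,0,0]],[255,[0.2,4,4],[0,0,0]],[255,[1.8,7.3,3.3],[0,0,0]],[255,[1.8,7.3,3],[0,0,0]],[255,[1.8,7.3,3],[0,0,0]],[255,[1.8,7.3,3],[0,0,0]],[255,[1.8,7.3,3],[0,0,0]],[255,[1.8,7.3,3],[0,0,0]],[255,[1.8,7.3,3],[0,0,0]]]'
python3 - <<'E'
from h import *
s=state();P=viewer.camera_params('wrist');im=viewer.capture('wrist')
print(s['tcp_pos'],s['ee_rot'],s['ft_force'],np.abs(s['dq']).max(),s['width'])
import pickle;pickle.dump((s,P),open('w6.pkl','wb'));cv2.imwrite('pics/w6.png',im)
t=np.array(s['tcp_pos'])
print('foot',proj('wrist',t+[0,0,-.081],P),'below at mouth',proj('wrist',np.r_[t[:2],.066],P))
cv2.imwrite('pics/w6b.png',cv2.resize(im[110:230,175:335],(800,600),interpolation=cv2.INTER_CUBIC))
E
```

```text
t: 13.97
tcp_pos: [0.5423, 0.0878, 0.1575]
ee_rot: [-180.0, 0.0, 171.1]
ft_force: [-0.5, 0.0, -1.1]
width: 0.0106
gripper_force: 59.5
[0.54229121 0.08780977 0.15745963] [-1.79972340e+02  1.59349777e-02  1.71148719e+02] [-0.45090103  0.04850264 -1.13197069] 0.23028001623289415 0.010640991085473244
foot [255.64701923 197.3946579 ] below at mouth [255.62340112 192.88854312]
```

View pics/w6b.png

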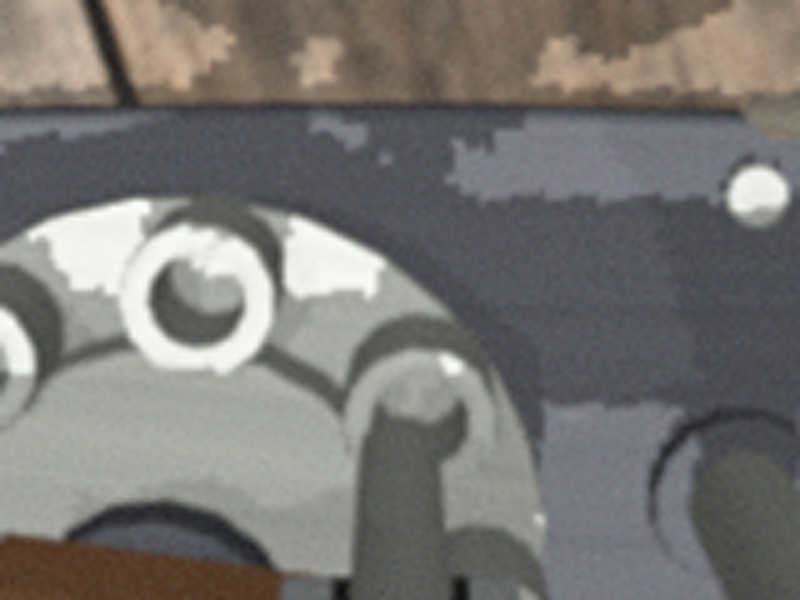

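The target socket mouth is at crop (421,423), against (403,414) for the point below the bar. That is an offset of about (+1.8, +2.4) mm.

```bash
python3 -m jog '[[255,[0.17,0.24,0],[0,0,0]],[255,[0.17,0.24,0],[0,0,0]],[255,[0.17,0.24,-0.7],[0,0,0]],[255,[0.17,0.24,-1.4],[0,0,0]],[255,[0.17,0.24,-2.1],[0,0,0]],[255,[0.17,0.24,-2.9],[0,0,0]],[255,[0.17,0.24,-2.9],[0,0,0]],[255,[0.17,0.24,-2.9],[0,0,0]]]'; python3 - <<'E'
import numpy as np
c=np.array([56.87,4.35]);p0=np.array([54.39,9.11])
r=5.25
for a in range(121,190,3):
    t=np.radians(a);print(a,np.round(c+r*np.array([np.cos(t),np.sin(t)])-p0,2).tolist(),end=' ')
E
```

```text
t: 14.68
tcp_pos: [0.5433, 0.0909, 0.1273]
ee_rot: [-179.9, -0.1, 171.2]
ft_force: [-1.3, -0.5, -0.8]
width: 0.0105
gripper_force: 59.5
121 [-0.22, -0.26] 124 [-0.46, -0.41] 127 [-0.68, -0.57] 130 [-0.89, -0.74] 133 [-1.1, -0.92] 136 [-1.3, -1.11] 139 [-1.48, -1.32] 142 [-1.66, -1.53] 145 [-1.82, -1.75] 148 [-1.97, -1.98] 151 [-2.11, -2.21] 154 [-2.24, -2.46] 157 [-2.35, -2.71] 160 [-2.45, -2.96] 163 [-2.54, -3.23] 166 [-2.61, -3.49] 169 [-2.67, -3.76] 172 [-2.72, -4.03] 175 [-2.75, -4.3] 178 [-2.77, -4.58] 181 [-2.77, -4.85] 184 [-2.76, -5.13] 187 [-2.73, -5.4]
```

```bash
python3 -m jog '[[255,[-0.22,-0.26,0],[0,0,0]],[255,[-0.46,-0.41,0],[0,0,0]],[255,[-0.68,-0.57,0],[0,0,0]],[255,[-0.89,-0.74,0],[0,0,0]],[255,[-1.10,-0.92,0],[0,0,0]],[255,[-1.30,-1.11,0],[0,0,0]],[255,[-1.48,-1.32,0],[0,0,0]],[255,[-1.66,-1.53,0],[0,0,0]],[255,[-1.82,-1.75,0],[0,0,0]]]'
cat > f.py <<'E'
from h import *
s=state();p=np.array(s['tcp_pos'])[:2]*100-[56.87,4.35];u=p/np.hypot(*p);f=np.array(s['ft_force'])[:2]
print('heading',np.degrees(np.arctan2(p[1],p[0])).round(2)%360,'r',np.hypot(*p).round(2),'Frad',(f@u).round(2),'Ftan resist',(-f@np.array([-u[1],u[0]])).round(2))
E
python3 f.py
```

```text
t: 15.43
tcp_pos: [0.5281, 0.0762, 0.1297]
ee_rot: [179.6, 0.2, 171.3]
ft_force: [3.8, 7.9, -1.4]
width: 0.0106
gripper_force: 60.1
heading 141.15 r 5.21 Frad 1.95 Ftan resist 8.51
```

```bash
python3 -m jog '[[255,[-0.05,-0.08,0],[0,0,0]],[255,[-0.10,-0.15,0],[0,0,0]],[255,[-0.15,-0.23,0],[0,0,0]]]'; python3 f.py;python3 -m jog '[[255,[-0.05,-0.08,0],[0,0,0]],[255,[-0.10,-0.15,0],[0,0,0]],[255,[-0.14,-0.23,0],[0,0,0]]]'; python3 f.py
```

```text
t: 15.68
tcp_pos: [0.5265, 0.0739, 0.1297]
ee_rot: [179.6, 0.2, 171.3]
ft_force: [2.8, 8.7, -0.8]
width: 0.0108
gripper_force: 60.1
heading 144.24 r 5.2 Frad 2.82 Ftan resist 8.74
t: 15.93
tcp_pos: [0.525, 0.0717, 0.1297]
ee_rot: [179.6, 0.2, 171.3]
ft_force: [3.0, 8.1, -1.1]
width: 0.011
gripper_force: 60.2
heading 147.18 r 5.2 Frad 1.9 Ftan resist 8.39
```

```bash
python3 -m jog '[[255,[-0.05,-0.08,0],[0,0,0]],[255,[-0.09,-0.17,0],[0,0,0]],[255,[-0.13,-0.25,0],[0,0,0]]]'; python3 f.py
```

```text
t: 16.18
tcp_pos: [0.5236, 0.0692, 0.1297]
ee_rot: [179.6, 0.2, 171.3]
ft_force: [2.8, 8.9, -0.6]
width: 0.0107
gripper_force: 60.2
heading 150.34 r 5.19 Frad 1.95 Ftan resist 9.08
```

```bash
python3 -m jog '[[255,[-0.04,-0.08,0],[0,0,0]],[255,[-0.08,-0.17,0],[0,0,0]],[255,[-0.11,-0.25,0],[0,0,0]]]'; python3 f.py
```

```text
t: 16.43
tcp_pos: [0.5224, 0.0667, 0.1297]
ee_rot: [179.6, 0.2, 171.3]
ft_force: [1.4, 8.9, 0.1]
width: 0.011
gripper_force: 60.3
heading 153.43 r 5.18 Frad 2.76 Ftan resist 8.54
```

```bash
python3 -m jog '[[255,[-0.03,-0.08,0],[0,0,0]],[255,[-0.07,-0.17,0],[0,0,0]]]'; python3 f.py
```

```text
t: 16.6
tcp_pos: [0.5215, 0.0651, 0.1297]
ee_rot: [179.6, 0.1, 171.3]
ft_force: [1.6, 8.7, 0.4]
width: 0.0105
gripper_force: 60.3
heading 155.46 r 5.19 Frad 2.13 Ftan resist 8.6
```

```bash
python3 -m jog '[[255,[-0.03,-0.09,0],[0,0,0]],[255,[-0.06,-0.18,0],[0,0,0]]]'; python3 f.py
```

```text
t: 16.77
tcp_pos: [0.5207, 0.0632, 0.1296]
ee_rot: [179.6, 0.1, 171.3]
ft_force: [1.4, 8.9, 0.0]
width: 0.0107
gripper_force: 60.4
heading 157.63 r 5.19 Frad 2.1 Ftan resist 8.8
```

```bash
python3 -m jog '[[255,[-0.03,-0.09,0],[0,0,0]],[255,[-0.06,-0.18,0],[0,0,0]]]'; python3 f.py
```

```text
t: 16.93
tcp_pos: [0.52, 0.0614, 0.1296]
ee_rot: [179.6, 0.1, 171.3]
ft_force: [1.4, 9.1, -0.5]
width: 0.011
gripper_force: 60.4
heading 159.79 r 5.19 Frad 1.81 Ftan resist 9.07
```

```bash
python3 -m jog '[[255,[-0.02,-0.09,0],[0,0,0]],[255,[-0.05,-0.17,0],[0,0,0]]]'; python3 f.py
```

```text
t: 17.1
tcp_pos: [0.5194, 0.0597, 0.1296]
ee_rot: [179.6, 0.1, 171.3]
ft_force: [0.3, 8.5, -0.5]
width: 0.0107
gripper_force: 60.4
heading 161.82 r 5.19 Frad 2.4 Ftan resist 8.15
```

```bash
python3 -m jog '[[255,[-0.02,-0.09,0],[0,0,0]],[255,[-0.05,-0.18,0],[0,0,0]]]'; python3 f.py
```

```text
t: 17.27
tcp_pos: [0.5189, 0.0579, 0.1295]
ee_rot: [179.6, 0.1, 171.3]
ft_force: [1.6, 8.3, -0.4]
width: 0.0103
gripper_force: 60.3
heading 163.89 r 5.19 Frad 0.76 Ftan resist 8.4
```

```bash
python3 -m jog '[[255,[-0.02,-0.09,0],[0,0,0]],[255,[-0.04,-0.18,0],[0,0,0]]]'; python3 f.py
```

```text
t: 17.43
tcp_pos: [0.5184, 0.0561, 0.1295]
ee_rot: [179.6, 0.1, 171.3]
ft_force: [1.0, 9.0, 0.9]
width: 0.0107
gripper_force: 60.3
heading 165.95 r 5.18 Frad 1.24 Ftan resist 8.98
```

```bash
python3 -m jog '[[255,[-0.02,-0.09,0],[0,0,0]],[255,[-0.03,-0.18,0],[0,0,0]]]'; python3 f.py
```

```text
t: 17.6
tcp_pos: [0.518, 0.0542, 0.1295]
ee_rot: [179.6, 0.1, 171.3]
ft_force: [0.3, 7.8, 0.1]
width: 0.0104
gripper_force: 60.4
heading 168.04 r 5.18 Frad 1.35 Ftan resist 7.66
```

```bash
python3 -m jog '[[255,[-0.01,-0.09,0],[0,0,0]],[255,[-0.03,-0.18,0],[0,0,0]]]'; python3 f.py
```

```text
t: 17.77
tcp_pos: [0.5178, 0.053, 0.1295]
ee_rot: [179.5, 0.1, 171.3]
ft_force: [0.8, 10.8, -0.6]
width: 0.0103
gripper_force: 60.7
heading 169.41 r 5.17 Frad 1.16 Ftan resist 10.77
```

```bash
python3 -m jog '[[255,[-0.01,-0.09,0],[0,0,0]],[255,[-0.02,-0.18,0],[0,0,0]]]'; python3 f.py
```

```text
t: 17.93
tcp_pos: [0.5177, 0.0521, 0.1295]
ee_rot: [179.4, 0.1, 171.3]
ft_force: [2.3, 14.3, -0.8]
width: 0.011
gripper_force: 61.3
heading 170.39 r 5.17 Frad 0.14 Ftan resist 14.44
```

```bash
python3 -m jog '[[255,[0.04,0.25,0],[0,0,0]],[255,[0.08,0.5,0],[0,0,0]],[255,[0.08,0.5,0],[0,0,0]],[255,[0.08,0.5,0],[0,0,0]]]'; python3 f.py
```

```text
t: 18.27
tcp_pos: [0.5177, 0.0536, 0.1289]
ee_rot: [179.9, 0.1, 171.2]
ft_force: [-0.2, 4.7, 1.1]
width: 0.011
gripper_force: 59.9
heading 168.76 r 5.2 Frad 1.14 Ftan resist 4.51
```

```bash
python3 -m jog '[[255,[0,0.2,0],[0,0,0]],[255,[0,0.25,0],[0,0,0]],[255,[0,0.25,0],[0,0,0]]]'; python3 f.py; python3 -m jog '[[255,[0,0,1],[0,0,0]],[255,[0,0,2.5],[0,0,0]],[255,[0,0,5],[0,0,0]],[255,[0,0,8],[0,0,0]],[255,[0,0,11],[0,0,0]],[255,[0,0,12.2],[0,0,0]],[255,[0,0,12.2],[0,0,0]]]'
```

```text
t: 18.52
tcp_pos: [0.5171, 0.0549, 0.1281]
ee_rot: [-179.9, -0.0, 171.2]
ft_force: [-0.5, 0.6, -0.6]
width: 0.0109
gripper_force: 59.6
heading 167.58 r 5.28 Frad 0.61 Ftan resist 0.53
t: 19.1
tcp_pos: [0.5194, 0.0553, 0.2545]
ee_rot: [180.0, 0.4, 171.2]
ft_force: [0.1, -0.5, -1.3]
width: 0.0106
gripper_force: 59.6
```

```bash
python3 -m jog '[[255,[7.1,-30.2,0],[0,0,0]],[255,[7.1,-30.2,0],[0,0,0]],[255,[7.1,-30.2,0],[0,0,0]],[255,[7.1,-30.2,0],[0,0,0]],[255,[7.1,-30.2,0],[0,0,0]],[255,[7.1,-30.2,0],[0,0,0]],[255,[7.1,-30.2,0],[0,0,0]],[255,[7.1,-30.2,0],[0,0,0]],[255,[7.1,-30.2,0],[0,0,0]],[255,[7.1,-30.2,0],[0,0,0]],[255,[7.1,-30.2,0],[0,0,0]],[255,[7.1,-30.2,-4],[0,0,0]],[255,[7.1,-30.2,-8],[0,0,0]],[255,[7.1,-30.2,-11],[0,0,0]],[255,[7.1,-30.2,-11],[0,0,0]],[255,[7.1,-30.2,-11],[0,0,0]],[255,[7.1,-30.2,-11],[0,0,0]]]'
python3 - <<'E'
from h import *
s=state();P=viewer.camera_params('wrist');im=viewer.capture('wrist')
print(s['tcp_pos'],s['ee_rot'],s['ft_force'],np.abs(s['dq']).max(),s['width'])
t=np.array(s['tcp_pos'])
print('foot',proj('wrist',t+[0,0,-.081],P),'below at .04',proj('wrist',np.r_[t[:2],.04],P))
cv2.imwrite('pics/w7b.png',cv2.resize(im[110:230,175:335],(800,600),interpolation=cv2.INTER_CUBIC))
E
```

```text
t: 20.52
tcp_pos: [0.5893, -0.246, 0.1424]
ee_rot: [-180.0, 0.1, 171.3]
ft_force: [-0.4, 0.0, -0.9]
width: 0.0105
gripper_force: 59.5
[ 0.58933424 -0.24603183  0.1423937 ] [-1.79952936e+02  1.23967781e-01  1.71290858e+02] [-0.37229693  0.01629338 -0.85471236] 1.805803053711831 0.010476167906344513
foot [255.71373176 197.23869242] below at .04 [255.6705515  188.38075569]
```

View pics/w7b.png

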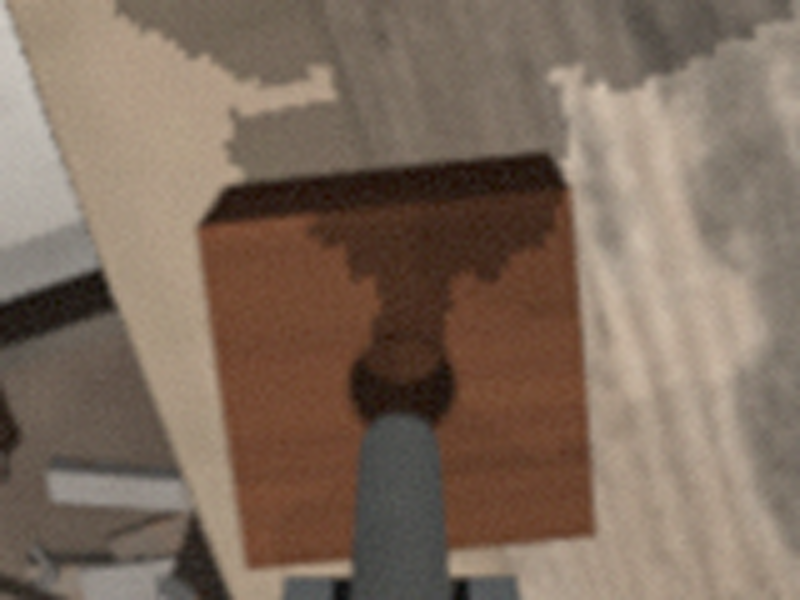

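The hole centre is at crop (403,388), against (403,392) projected below the bar, so they are aligned. Lowering.

```bash
python3 -m jog '[[255,[0,0,-1],[0,0,0]],[255,[0,0,-2],[0,0,0]],[255,[0,0,-3],[0,0,0]],[255,[0,0,-4],[0,0,0]],[255,[0,0,-4.8],[0,0,0]],[255,[0,0,-4.8],[0,0,0]],[255,[0,0,-4.8],[0,0,0]],[255,[0,0,-4.8],[0,0,0]]]'
```

```text
t: 21.23
tcp_pos: [0.588, -0.2465, 0.0916]
ee_rot: [-180.0, -0.0, 171.2]
ft_force: [-0.2, 1.0, -0.5]
width: 0.0113
gripper_force: 59.6
```

```bash
python3 -m jog '[[200,[0,0,0],[0,0,0]],[150,[0,0,0],[0,0,0]],[100,[0,0,0],[0,0,0]],[50,[0,0,0],[0,0,0]],[0,[0,0,0],[0,0,0]],[0,[0,0,0],[0,0,0]],[0,[0,0,0],[0,0,0]],[0,[0,0,0],[0,0,0]],[0,[0,0,0],[0,0,0]],[0,[0,0,0],[0,0,0]],[0,[0,0,4],[0,0,0]],[0,[0,0,8],[0,0,0]],[0,[0,0,12],[0,0,0]],[0,[0,0,16],[0,0,0]],[0,[0,0,16],[0,0,0]],[0,[0,0,16],[0,0,0]],[0,[0,0,16],[0,0,0]]]'
python3 - <<'E'
from h import *
w=viewer.capture('wrist');a=viewer.capture('side')
A=cv2.resize(w,(480,360));B=cv2.resize(a[125:315,180:280],(300,570),interpolation=cv2.INTER_CUBIC)
C=np.zeros((570,780,3),np.uint8);C[:360,:480]=A;C[:,480:]=B;cv2.imwrite('pics/end.png',C)
E
```

```text
t: 22.65
tcp_pos: [0.5882, -0.2465, 0.2521]
ee_rot: [-180.0, 0.0, 171.2]
ft_force: [-0.2, -0.0, -1.1]
width: 0.0853
gripper_force: 0.0
```

View pics/end.png

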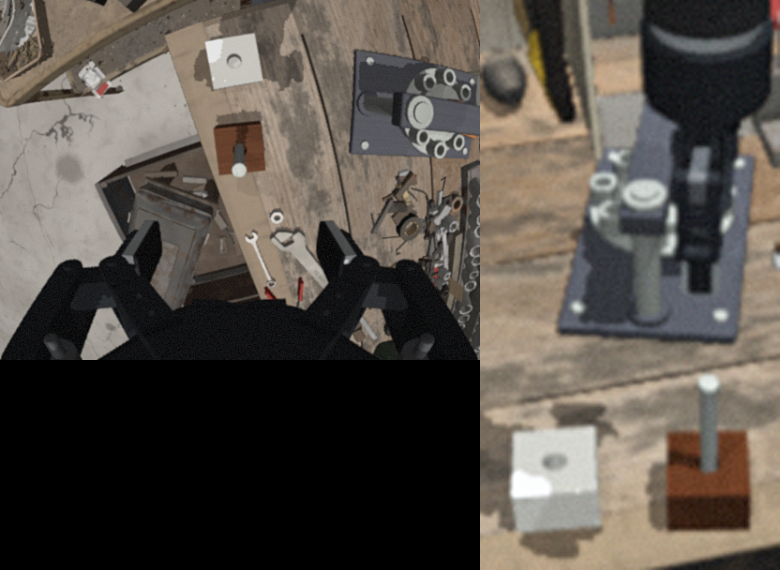

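The bar stands upright in the brown holder (side crop (708,430), wrist (239,165)), and the gripper is clear of everything.

```bash
python3 -c "
from plant import sign_off
print(sign_off())"
```

```text
the job is handed in; nothing more can be done
None
```

I've handed the job in after about 23 s of robot time: the block is clamped under the beam after two strokes, with the push about 5.9 N above free-running (the target was about 4 N). By your figure that is roughly 53 N of clamping, and the bar is back upright in its brown holder; no verdict came back.

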